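Close the sample beaker and hold a probe in its lid port

TASK

The lid of the sample beaker stands a little proud: first press it down until it is fully home. Then lift the blue-handled probe out of its stand and lower its stem upright through the hole in the lid, without touching the lid or the beaker with it, until the yellow band on the stem is level with the top of the lid, and finish while still holding the probe there, still and centred in the hole. Leave the other things on the bench where they are.

Things in the scene. Friction and masses are not known exactly. Their poses are not given: they have to be found in the camera images.
- holder: dark steel disc, 110 mm across and 8 mm thick, fixed to the bench, with the translucent green beaker (85 mm across at the rim, rim 116 mm above the bench) fixed in it; it also carries the lid. Origin: centre of its underside, on the beaker's axis, z up
- lid_bore (a point): centre of the mouth of the hole in the lid (moves with the lid; 125 mm above the bench when home). The lid is a flat white disc 96 mm across, its face 2 mm below this point; a grey bushing, 36 mm outside, rises 2 mm round the hole. Bore 26 mm wide, 25 mm deep, the beaker empty below to 114 mm down. Shut fingers could enter the bore: press beside it
- lid (a joint): how far the lid stands above its home position, in m: 0 is fully home (hard stop), it starts at 0.005 to 0.009, and a red seal shows under the disc while it is up. It slides straight down with a stiff fit (about 6 N to move it) and stays where it is left
- stand: white probe stand fixed to the bench: base 84 mm across and 9 mm thick, slender column 26 mm across, 38 mm head with its top 100 mm above the bench, and a 15 mm wide hole down its axis. Origin: centre of its underside, z up
- probe: loose probe, 0.08 to 0.17 kg, upright in the stand with its flange resting on the stand's head. Round steel stem 8 mm thick, 90 mm long below the flange; black flange 32 mm across, 6 mm thick; round blue handle 24 mm across, 58 mm tall; black 3 mm button on top. Origin: centre of the flange's underside; z up along the probe
- probe_grip (a point): centre of the probe's blue handle, half-way up it, on the axis, 35 mm above the flange's underside; grasp here from above, any yaw
- probe_band (a point): centre of the yellow band round the stem (12 mm tall), on the axis, 40 mm below the flange's underside
- probe_tip (a point): lower end of the stem, on the axis, 50 mm below the centre of the yellow band
- brown_bottle: bystander: small brown bottle with black cap, 34 mm across, 66 mm tall; origin at the centre of its underside
- timer: bystander: white timer, 62 x 78 x 21 mm, lying flat; origin at the centre of its underside
- red_tip_bottle: bystander: white bottle with red pointed tip, 42 mm across, 110 mm tall; origin at the centre of its underside
- tape: bystander: roll of beige tape lying flat, 96 mm across, 25 mm tall; origin at the centre of its underside

How it is judged:
By the outcome, as a careful person would: the job done as asked, in the order asked, and still so for the second after the job is handed in, while the arm keeps its last pose, push and grip.
It also fails if it takes over 64 s, if anything falls off the work surface, if the arm or the gripper's body presses on something with over 40 N, if the wrist force passes 120 N, or if a joint passes its speed limit or range.

ROBOT

A 7-joint arm with a two-finger parallel gripper is mounted at the origin on a cart in front of the work surface, level with it; the furniture and walls round the work are solid. World frame = base frame: x ahead of the robot, y to its left, z up, the work surface at z = 0. Lengths are in m, angles in rad, forces in N, time in s.
With the tool pointing down it reaches from about 0.425 to 0.925 m from the base axis. Payload 6.8 kg.
Tool frame: the origin (TCP) lies between the finger pads; the fingertips stand 14 mm ahead of it and the grasp point (between the pads) lies 5 mm behind it; z points along the fingers, y is the line along which they close (so a half turn about z gives the same grasp; the last joint's range is limited). The gripper opens to 85 mm and grips with 20 to 120 N. Pads are 22 mm wide; open, the fingers measure 114 mm over their backs; the gripper's body (76 mm by 85 mm) begins 54 mm behind the grasp point. The pads swing forward as they close: fully open they stand 13 mm farther back than shut.
Start: joints at [-1.359, 0.477, 0.022, 1.555, -0.011, 1.109, -0.083], TCP at [0.212, 0.641, 0.245] pointing down, gripper open.
Joint ranges: [-2.96, 2.96], [-0.34, 2.1], [-1.41, 1.46], [0.24, 2.44], [-1.37, 4.51], [0.17, 1.92], [-2.96, 2.96]. Speed limits (rad/s): [2.39, 2.39, 3.14, 3.14, 3.14, 3.14, 3.14].

INTERFACE

Orientations are given as a rotation vector (axis times angle).
In Python, from bench import r, imaging gives the robot as it stands.
- The arm moves only by the tool apply_moves, never from a script. Its argument "moves" is a list of rows, each a list of 2 entries, a list of its own where there are three numbers: the shift along the tool's x, y, z in cm, then the turn about the tool's z in rad. In form: [[[tx, ty, tz], roll], ...]. A call has 1 to 10 rows; each row is the pose to reach, as a shift and turn from the pose commanded when the call began, along the tool's axes at that moment; what a row does not reach only later rows make up. A row lasts 1/12 s, in which the tool goes at most 41.7 mm and 7.16 degrees, less where a joint would pass 70% of its speed; a pose out of reach is approached as far as the arm can. A call with a gripper value outside its range is refused whole. "claw" is the opening, from 0 (shut) to 1 (fully open), set as the call begins (left out, the last holds). The fingers move at their own pace and stop on an object; "grip_force" is the grip in N (left out, the last holds). Time passes only in rows, so rows that repeat a pose let the fingers close. It gives the time, the measured TCP pose, the force and the opening at its end, in the units of the state.
- r.get_obs(): the state, without advancing time (a new reading comes with each control period).
- imaging.grab_frame(name): name is "side" or "top" or "wrist"; returns a dict with "frame" (480x640x3 uint8, blue, green, red), "intrinsics" (3x3 intrinsics, pixels), "k1" (the pictures are not rectified: a ray, as slopes to the right and down, at radius r is drawn at 1 + k1 r^2 times it, then the intrinsics apply), "T" (4x4, takes a point from camera to world coordinates). Camera axes: x right, y up, looking along -z (the intrinsics and any distortion apply to the point x, -y, -z); pixel columns grow to the right and rows downward; lengths in m; the calibration is good to about 2 mm. A picture is of the moment at which its call begins. There is no depth.
- r.hand_in(): hands the job in, once; it reports no verdict.
The state is a dict: "clock": time; "joints": joint angles; "qvel": joint speeds; "tau": joint torques, N m; "tcp_pos": TCP position; "orientation": TCP orientation; "contact_force": force on the tool from outside, world axes, zero at the start; "moment": the same for the moment, N m; "grip_width": finger opening in m.
Only numpy, scipy, OpenCV 4.12 (cv2) and the standard library are available. Lean on these libraries where they do the work, as an engineer would, in place of code of your own. Each camera call takes 0.05 s, during which the arm holds its last target. There are 200 camera calls.

## Working session

There is one attempt and no reset: what is moved stays moved. The work goes in short steps, Python scripts to look and compute and a tool call to move; the robot and the scene stay as the last step left them, time stands still between calls to the robot, and variables do not carry over. Pictures are saved under pics/ and viewed, on a budget of 10 in all, crops included, one or two more only if the job needs it, and the job is handed in when it is done.

Besides the shell and the picture viewer there is one more tool, called after ">>>" in YAML: its name, and indented under it one key for each argument. apply_moves: Moves the arm, as the interface text tells. Its arguments: {"type":"object","properties":{"moves":{"type":"array","items":{"type":"array"}},"claw":{"type":"number"},"grip_force":{"type":"number"}},"required":["moves"]}

```bash
mkdir -p pics; ls; cat > h.py <<'E'
import numpy as np, cv2
from scipy.spatial.transform import Rotation as R
def ray(f,u,v):
    K=np.array(f["intrinsics"],float); T=np.array(f["T"])
    p=cv2.undistortPoints(np.array([[[u,v]]],float),K,np.array([f["k1"],0,0,0,0.]))[0,0]
    d=T[:3,:3]@np.array([p[0],-p[1],-1]); return T[:3,3],d/np.linalg.norm(d)
def atz(f,u,v,z):
    o,d=ray(f,u,v); return o+d*(z-o[2])/d[2]
def tri(*rs):
    A=sum(np.eye(3)-np.outer(d,d) for o,d in rs); b=sum((np.eye(3)-np.outer(d,d))@o for o,d in rs)
    return np.linalg.solve(A,b)
def proj(f,P):
    K=np.array(f["intrinsics"],float); T=np.array(f["T"])
    c=T[:3,:3].T@(np.array(P)-T[:3,3]); s=np.array([c[0],-c[1]])/-c[2]
    s=s*(1+f["k1"]*(s@s)); return K[:2,:2]@s+K[:2,2]
def save(n):
    import pickle
    from bench import imaging
    f=imaging.grab_frame(n); return f
E
python3 - <<'E'
from h import *
import pickle
from bench import r,imaging
for n in("side","top"):
    f=imaging.grab_frame(n); pickle.dump(f,open(n+".pkl","wb")); cv2.imwrite(f"pics/{n}0.png",f["frame"]); print(n,f["T"],f["intrinsics"],f["k1"])
print(r.get_obs())
E
```

```text
pics
side [[ 0.9686237   0.08763968 -0.232567    0.19658221]
 [-0.24809701  0.39630375 -0.88396335 -1.10558149]
 [ 0.01469691  0.91392703  0.40561235  0.661256  ]
 [ 0.          0.          0.          1.        ]] [[611.48232796   0.         316.7543398 ]
 [  0.         611.48232796 228.01255144]
 [  0.           0.           1.        ]] -0.07014546878416804
top [[ 8.20115177e-03  9.80732392e-01 -1.95183800e-01  2.41449588e-01]
 [-9.99966288e-01  7.96448187e-03 -1.99734778e-03  6.39346964e-02]
 [-4.04325827e-04  1.95193601e-01  9.80764648e-01  1.45889887e+00]
 [ 0.00000000e+00  0.00000000e+00  0.00000000e+00  1.00000000e+00]] [[552.63503174   0.         314.27715893]
 [  0.         552.63503174 244.36597466]
 [  0.           0.           1.        ]] -0.030646579387302218
{'clock': 0.1, 'joints': array([-1.3591386 ,  0.47775157,  0.02234805,  1.55630929, -0.01149099,
        1.10929511, -0.08309966]), 'qvel': array([ 7.36372332e-04, -1.93688654e-03,  5.38192517e-04, -2.30189545e-03,
        1.45123892e-04, -8.73776710e-04,  9.90480882e-05]), 'tau': array([ 4.28233398e-03, -5.97763145e+01,  1.61338817e+00, -2.81953901e+01,
        1.27919280e-02,  5.05331976e-03,  5.94342350e-05]), 'tcp_pos': array([0.21203596, 0.64031679, 0.24441841]), 'orientation': array([-5.00085071e-01, -3.10140102e+00,  2.55987844e-03]), 'contact_force': array([ 1.00685135, -0.91638482, -0.37286781]), 'moment': array([-0.02101051, -0.00162318, -0.02738151]), 'grip_width': 0.08565613974447793}
```

View pics/side0.png

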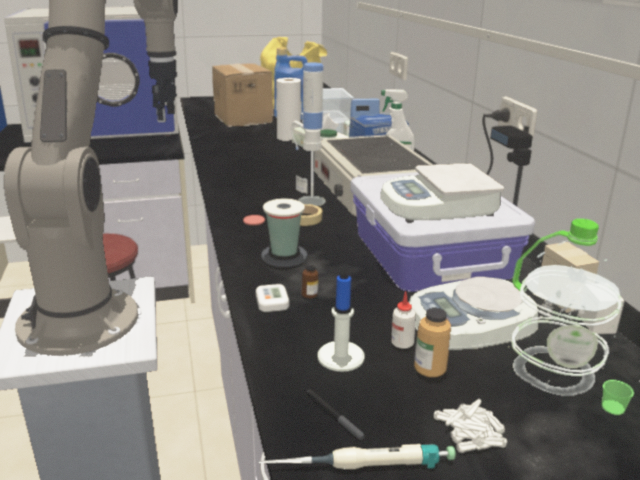

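View pics/top0.png

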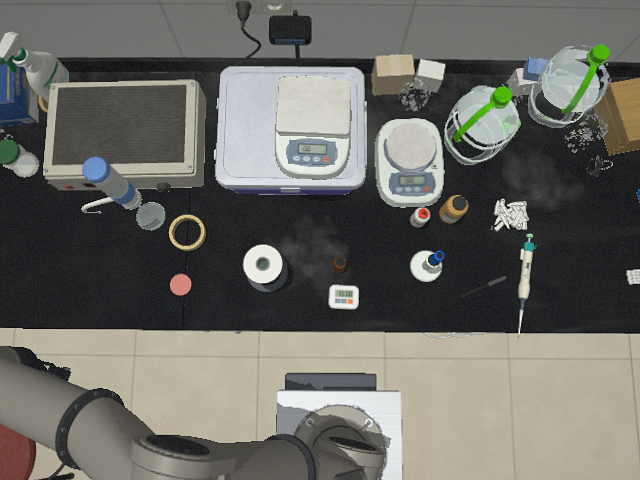

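The side view shows the lid at about (284,207), the probe handle at (344,292) and the stand base at (341,356). The top view shows the lid at (263,264), the handle top at (438,256) and the stand base at (426,266). Next I'll enlarge both.

```bash
python3 - <<'E'
from h import *
import pickle
s=pickle.load(open("side.pkl","rb"));t=pickle.load(open("top.pkl","rb"))
def c(f,u,v,w,h): return cv2.resize(f["frame"][v:v+h,u:u+w],(400,300),interpolation=cv2.INTER_CUBIC)
a=np.vstack([np.hstack([c(s,244,190,80,60),c(s,304,270,80,60)]),np.hstack([c(t,223,234,80,60),c(t,396,236,80,60)])])
cv2.imwrite("pics/c1.png",a)
E
```

```text
(no output)
```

View pics/c1.png

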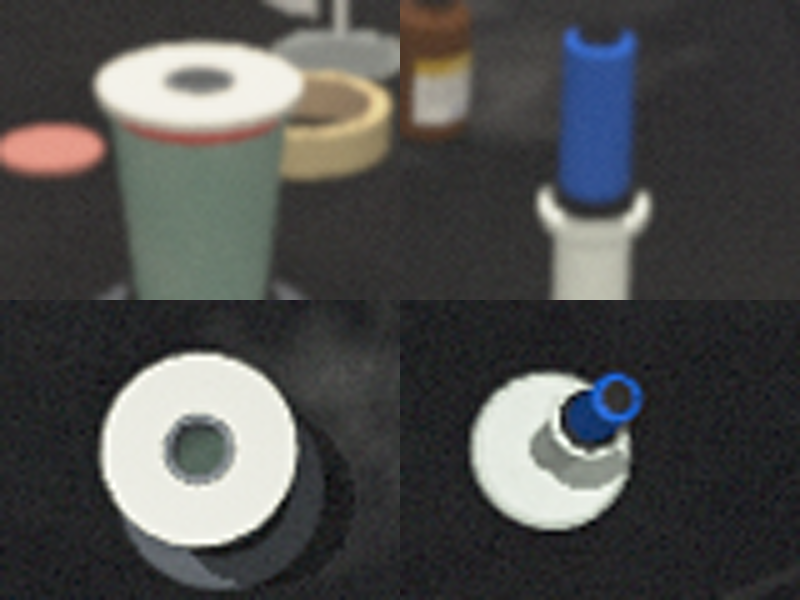

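```bash
python3 - <<'E'
from h import *
import pickle
from bench import r
s=pickle.load(open("side.pkl","rb"));t=pickle.load(open("top.pkl","rb"))
print("lid",tri(ray(s,283.4,205.8),ray(t,262.6,263.6)), atz(t,262.6,263.6,.132),atz(s,283.4,205.8,.132))
print("handle top",tri(ray(s,343.9,277.2),ray(t,439.2,255.0)),atz(t,439.2,255.,.164),atz(s,343.9,277.2,.164))
print("base",atz(t,425.6,265.6,.009),atz(s,341,356,.009))
for n,u,v,z in(("brown",340,264,.066),("timer",344,297,.021),("redtip",423,214,.1),("tape",187,233,.025),("flask cap",98,168,.25),("scalebox corner",218,190,.1)): print(n,atz(t,u,v,z))
R0=R.from_rotvec(r.get_obs()["orientation"]).as_matrix();print(R0)
E
```

```text
lid [0.45698112 0.19211778 0.13016918] [0.45680224 0.19192671 0.132     ] [0.45595998 0.18761845 0.132     ]
handle top [ 0.47572257 -0.23140538  0.1638895 ] [ 0.47572524 -0.23138547  0.164     ] [ 0.47563603 -0.23160403  0.164     ]
base [ 0.47485546 -0.22946578  0.009     ] [ 0.4726957  -0.24140612  0.009     ]
brown [0.46809757 0.00070791 0.066     ]
timer [ 0.38847033 -0.01169256  0.021     ]
redtip [ 0.59270426 -0.20858003  0.1       ]
tape [0.55489982 0.40578951 0.025     ]
flask cap [0.65757303 0.56670373 0.25      ]
scalebox corner [0.6518217  0.31438908 0.1       ]
[[-9.49317925e-01  3.14317237e-01 -3.88985503e-04]
 [ 3.14317450e-01  9.49316606e-01 -1.58806539e-03]
 [-1.29885927e-04 -1.62984387e-03 -9.99998663e-01]]
```

>>> apply_moves:
  moves:
    - [[-3.7, -3.5, 0], 0]
    - [[-7.4, -7, 0], 0]
    - [[-11, -10.4, 0], 0]
    - [[-14.8, -13.9, 0], 0]
    - [[-18.5, -17.3, 0], 0]
    - [[-22, -20.6, 0], 0]
    - [[-25, -23.4, 0], 0]
    - [[-28, -26.2, 0], 0]
    - [[-30, -28, 0], 0]
    - [[-31, -29, 0], 0]
  claw: 0.6

```text
clock: 0.93
tcp_pos: [0.412, 0.2729, 0.2452]
orientation: [-0.5, -3.101, 0.0]
contact_force: [0.5, 0.2, 0.1]
grip_width: 0.0515
```

>>> apply_moves:
  moves:
    - [[-1, -1, 0], 0]
    - [[-3, -3, 0], 0]
    - [[-5, -4.8, 0], 0]
    - [[-6.3, -5.8, 0], 0]
    - [[-6.3, -5.8, 0], 0]
    - [[-6.3, -5.8, 0], 0]
    - [[-6.3, -5.8, 0], 0]

```text
clock: 1.52
tcp_pos: [0.4526, 0.2008, 0.2451]
orientation: [-0.499, -3.101, -0.0]
contact_force: [-0.1, 0.4, -0.2]
grip_width: 0.0509
```

```bash
python3 - <<'E'
from h import *
import pickle
from bench import r,imaging
f=imaging.grab_frame("wrist"); pickle.dump(f,open("w1.pkl","wb")); cv2.imwrite("pics/w1.png",f["frame"]); print(f["T"],f["intrinsics"],f["k1"])
o=r.get_obs();print(o["tcp_pos"],o["joints"],o["contact_force"],o["grip_width"],o["orientation"])
for z in(.130,.123):print(proj(f,[.457,.192,z]))
E
```

```text
[[ 3.14301987e-01 -9.05317562e-01 -2.85682293e-01  3.78662167e-01]
 [ 9.49323038e-01  2.99787471e-01  9.44099628e-02  2.23261060e-01]
 [ 1.72974900e-04 -3.00878021e-01  9.53662617e-01  3.73375949e-01]
 [ 0.00000000e+00  0.00000000e+00  0.00000000e+00  1.00000000e+00]] [[337.16965698   0.         317.12884437]
 [  0.         337.16965698 239.00569658]
 [  0.           0.           1.        ]] -0.059833037869332834
[0.4524385  0.20120135 0.24510204] [-0.75265316  0.17855221  0.23668392  1.98911944 -0.05076661  0.97986468
  0.76154232] [-0.1774191   0.6007717   0.35957194] 0.05128778667446087 [-4.97270053e-01 -3.10130250e+00 -1.42385388e-04]
[310.45321222 248.25954798]
[310.62023907 245.33717827]
```

View pics/w1.png

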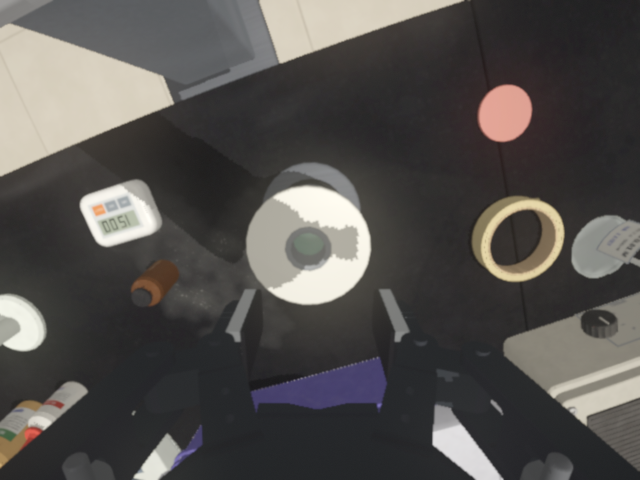

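The wrist view has the bushing at about (308,248), within 2 px of the predicted position, and the fingers straddle it. I'll centre over it and descend.

>>> apply_moves:
  moves:
    - [[-0.7, -0.7, 1.5], 0]
    - [[-0.7, -0.7, 4], 0]
    - [[-0.7, -0.7, 6.5], 0]
    - [[-0.7, -0.7, 8], 0]
    - [[-0.7, -0.7, 9], 0]
    - [[-0.7, -0.7, 9], 0]
    - [[-0.7, -0.7, 9], 0]

```text
clock: 2.15
tcp_pos: [0.4574, 0.1919, 0.1554]
orientation: [-0.498, -3.101, 0.0]
contact_force: [1.6, -0.2, -0.3]
grip_width: 0.051
```

>>> apply_moves:
  moves:
    - [[0, 0, 0.2], 0]
    - [[0, 0, 0.4], 0]
    - [[0, 0, 0.6], 0]
    - [[0, 0, 0.8], 0]
    - [[0, 0, 1.0], 0]
    - [[0, 0, 1.0], 0]
    - [[0, 0, 1.0], 0]

```text
clock: 2.73
tcp_pos: [0.4576, 0.1911, 0.1452]
orientation: [-0.5, -3.101, 0.0]
contact_force: [-0.1, -0.0, -0.5]
grip_width: 0.0516
```

>>> apply_moves:
  moves:
    - [[0, 0, 0.1], 0]
    - [[0, 0, 0.2], 0]
    - [[0, 0, 0.3], 0]
    - [[0, 0, 0.4], 0]
    - [[0, 0, 0.5], 0]
    - [[0, 0, 0.5], 0]
    - [[0, 0, 0.5], 0]

```text
clock: 3.32
tcp_pos: [0.4576, 0.1912, 0.1403]
orientation: [0.5, 3.101, 0.0]
contact_force: [-0.8, 0.1, 2.3]
grip_width: 0.051
```

>>> apply_moves:
  moves:
    - [[0, 0, 0.1], 0]
    - [[0, 0, 0.2], 0]
    - [[0, 0, 0.3], 0]
    - [[0, 0, 0.3], 0]
    - [[0, 0, 0.3], 0]

```text
clock: 3.73
tcp_pos: [0.4576, 0.1912, 0.1374]
orientation: [-0.5, -3.101, -0.0]
contact_force: [-1.1, -0.2, 4.0]
grip_width: 0.0514
```

>>> apply_moves:
  moves:
    - [[0, 0, 0.1], 0]
    - [[0, 0, 0.2], 0]
    - [[0, 0, 0.2], 0]
    - [[0, 0, 0.2], 0]

```text
clock: 4.07
tcp_pos: [0.4576, 0.1912, 0.1353]
orientation: [0.5, 3.101, 0.0]
contact_force: [-1.7, -0.9, 4.0]
grip_width: 0.0512
```

>>> apply_moves:
  moves:
    - [[0, 0, 0.1], 0]
    - [[0, 0, 0.2], 0]
    - [[0, 0, 0.2], 0]
    - [[0, 0, 0.2], 0]

```text
clock: 4.4
tcp_pos: [0.4577, 0.1913, 0.1337]
orientation: [-0.5, -3.101, -0.0]
contact_force: [-2.6, -1.5, 8.6]
grip_width: 0.0511
```

>>> apply_moves:
  moves:
    - [[0, 0, 0.1], 0]
    - [[0, 0, 0.2], 0]
    - [[0, 0, 0.2], 0]
    - [[0, 0, 0.2], 0]

```text
clock: 4.73
tcp_pos: [0.4577, 0.1913, 0.1335]
orientation: [-0.501, -3.101, -0.001]
contact_force: [-9.1, -2.8, 29.5]
grip_width: 0.0515
```

Force rose sharply to 29.5 N while the TCP stopped at 0.1335, so the lid has hit its stop. I'll lift and check it.

>>> apply_moves:
  moves:
    - [[0, 0, -1], 0]
    - [[0, 0, -3], 0]
    - [[0, 0, -6], 0]
    - [[0, 0, -9], 0]
    - [[0, 0, -11.5], 0]
    - [[0, 0, -12.5], 0]
    - [[0, 0, -12.5], 0]
  claw: 1.0

```text
clock: 5.32
tcp_pos: [0.4589, 0.1919, 0.2585]
orientation: [0.5, 3.098, 0.005]
contact_force: [1.0, -0.2, -0.0]
grip_width: 0.0855
```

```bash
python3 - <<'E'
from h import *
import pickle
from bench import r,imaging
f=imaging.grab_frame("side"); pickle.dump(f,open("s2.pkl","wb"))
g=imaging.grab_frame("wrist"); pickle.dump(g,open("w2.pkl","wb"))
c=lambda f,u,v,w,h: cv2.resize(f["frame"][v:v+h,u:u+w],(400,300),interpolation=cv2.INTER_CUBIC)
p=proj(g,[.457,.192,.125]);print(p); u,v=int(p[0])-60,int(p[1])-45;print(u,v)
cv2.imwrite("pics/c2.png",np.hstack([c(f,244,190,80,60),c(g,u,v,120,90)]))
o=r.get_obs();print(o["tcp_pos"],o["joints"],o["contact_force"])
E
```

```text
[319.45410919 231.78894657]
259 186
[0.45718279 0.19111715 0.25537981] [-0.74304195  0.16754588  0.24992036  1.97688956 -0.04897832  1.00355452
  0.78100446] [-0.42466712 -0.46179956  0.14560926]
```

View pics/c2.png

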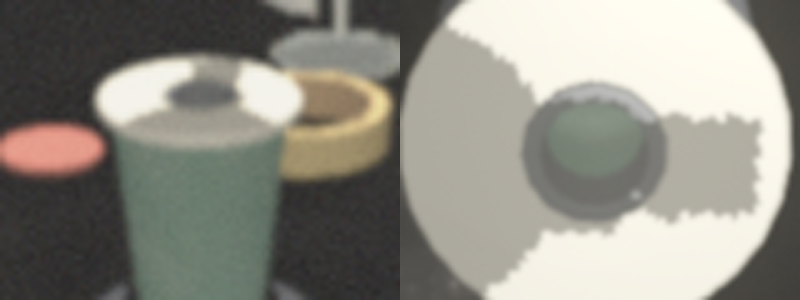

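The red seal is no longer visible, so the lid is home. The bushing centre in the wrist image is at about (317.2,230.7). Now to the probe.

>>> apply_moves:
  moves:
    - [[-1, -2.5, 0], 0]
    - [[-2.4, -6.2, 0], 0]
    - [[-3.8, -10, 0], 0]
    - [[-5.2, -13.8, 0], 0]
    - [[-6.6, -17.5, 0], 0]
    - [[-8, -21.2, 0], 0]
    - [[-9.4, -25, 0], 0]
    - [[-10.8, -28.5, 0], 0]
    - [[-12, -31.5, 0], 0]
    - [[-13, -34, 0], 0]

```text
clock: 6.25
tcp_pos: [0.4726, -0.175, 0.2544]
orientation: [-0.503, -3.098, 0.002]
contact_force: [0.6, -0.5, 0.9]
grip_width: 0.0856
```

>>> apply_moves:
  moves:
    - [[-1, -2.5, 0], 0]
    - [[-1.7, -4.5, 0], 0]
    - [[-2, -5.5, 0], 0]
    - [[-2, -5.5, 0], 0]
    - [[-2, -5.5, 0], 0]
    - [[-2, -5.5, 0], 0]

```text
clock: 6.75
tcp_pos: [0.4758, -0.2291, 0.2555]
orientation: [-0.497, -3.1, -0.001]
contact_force: [0.7, 0.8, 0.9]
grip_width: 0.0854
```

```bash
python3 - <<'E'
from h import *
import pickle
from bench import r,imaging
w2=pickle.load(open("w2.pkl","rb"));print("bore",atz(w2,317.2,230.7,.125))
s2=pickle.load(open("s2.pkl","rb"));print("bore side",atz(s2,283.8,208.6,.125), tri(ray(s2,283.8,208.6),ray(w2,317.2,230.7)))
g=imaging.grab_frame("wrist"); pickle.dump(g,open("w3.pkl","wb"))
p=proj(g,[.4757,-.2315,.164]);print(p, proj(g,[.4757,-.2315,.009])); u,v=int(p[0])-60,int(p[1])-45;print(u,v)
cv2.imwrite("pics/c3.png",cv2.resize(g["frame"][v:v+90,u:u+120],(800,600),interpolation=cv2.INTER_CUBIC))
o=r.get_obs();print(o["tcp_pos"],o["joints"],o["contact_force"],o["orientation"])
E
```

```text
bore [0.45556508 0.19056918 0.125     ]
bore side [0.45681358 0.18740738 0.125     ] [0.45670231 0.19036784 0.12359886]
[316.46483221 250.98573527] [316.61292223 205.21172645]
256 205
[ 0.4759391  -0.22898687  0.25570254] [-0.14210734  0.24367867  0.56381722  1.92189794 -0.15265751  1.0191045
  1.7423245 ] [-0.63507077 -0.18410872 -1.3235531 ] [-4.96239911e-01 -3.10103023e+00 -1.36490612e-03]
```

View pics/c3.png

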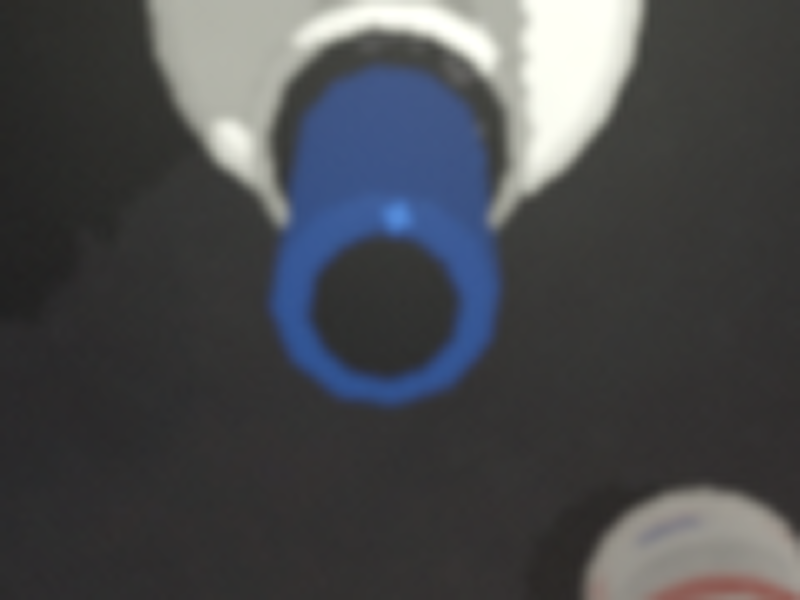

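The handle top is centred at about (313.5,249.3). The wrist camera sees it offset about (-1.5,-1.5) mm from the fixed cameras' estimate, and the bore shows the same offset, so the stand-to-bore vector of about (-0.0187, +0.4235) agrees in both. Descending to grasp.

>>> apply_moves:
  moves:
    - [[0, -0.35, 1], 0]
    - [[0, -0.35, 3], 0]
    - [[0, -0.35, 5.5], 0]
    - [[0, -0.35, 8], 0]
    - [[0, -0.35, 10], 0]
    - [[0, -0.35, 11.5], 0]
    - [[0, -0.35, 12.3], 0]
    - [[0, -0.35, 12.5], 0]
    - [[0, -0.35, 12.5], 0]
    - [[0, -0.35, 12.5], 0]

```text
clock: 7.63
tcp_pos: [0.4752, -0.2343, 0.132]
orientation: [0.5, 3.1, -0.0]
contact_force: [0.2, 0.1, 1.0]
grip_width: 0.0854
```

>>> apply_moves:
  moves:
    - [[0, 0, 0], 0]
    - [[0, 0, 0], 0]
    - [[0, 0, 0], 0]
    - [[0, 0, 0], 0]
    - [[0, 0, 0], 0]
    - [[0, 0, 0], 0]
    - [[0, 0, 0], 0]
    - [[0, 0, 0], 0]
    - [[0, 0, 0], 0]
  claw: 0
  grip_force: 50

```text
clock: 8.38
tcp_pos: [0.4749, -0.2343, 0.1316]
orientation: [0.5, 3.101, 0.0]
contact_force: [-1.5, 0.3, 5.3]
grip_width: 0.0228
```

>>> apply_moves:
  moves:
    - [[0, 0, -0.3], 0]
    - [[0, 0, -1], 0]
    - [[0, 0, -2], 0]
    - [[0, 0, -3], 0]
    - [[0, 0, -4.5], 0]
    - [[0, 0, -6.5], 0]
    - [[0, 0, -9], 0]
    - [[0, 0, -11.5], 0]
    - [[0, 0, -14], 0]
    - [[0, 0, -14.5], 0]

```text
clock: 9.22
tcp_pos: [0.4764, -0.2356, 0.2813]
orientation: [0.5, 3.094, -0.001]
contact_force: [1.1, -1.9, -0.5]
grip_width: 0.0229
```

>>> apply_moves:
  moves:
    - [[0, 0, -1], 0]
    - [[0.8, 2.1, -2], 0]
    - [[2, 5.2, -2], 0]
    - [[3.4, 9, -2], 0]
    - [[4.7, 12.4, -2], 0]
    - [[6, 15.8, -2], 0]
    - [[7.3, 19.2, -2], 0]
    - [[8.6, 22.6, -2], 0]
    - [[9.8, 25.8, -2], 0]
    - [[10.8, 28.4, -2], 0]

```text
clock: 10.05
tcp_pos: [0.4604, 0.072, 0.296]
orientation: [-0.497, -3.101, 0.0]
contact_force: [0.2, -0.3, -0.9]
grip_width: 0.0229
```

>>> apply_moves:
  moves:
    - [[1, 2.6, 0], 0]
    - [[2, 5.3, 0], 0]
    - [[3, 8, 0], 0]
    - [[3.8, 10, 0], 0]
    - [[4.2, 11, 0], 0]
    - [[4.35, 11.4, 0], 0]
    - [[4.35, 11.4, 0], 0]
    - [[4.35, 11.4, 0], 0]
    - [[4.35, 11.4, 0], 0]
    - [[4.35, 11.4, 0], 0]

```text
clock: 10.88
tcp_pos: [0.4563, 0.1897, 0.2964]
orientation: [0.504, 3.101, -0.0]
contact_force: [-0.3, -1.6, -1.0]
grip_width: 0.0231
```

```bash
python3 - <<'E'
from h import *
import pickle
from bench import r,imaging
o=r.get_obs();print(o["tcp_pos"],o["joints"],o["contact_force"],o["orientation"],o["grip_width"])
F={n:imaging.grab_frame(n) for n in("side","top","wrist")}; pickle.dump(F,open("f4.pkl","wb"))
x,y,z=o["tcp_pos"]
ims=[]
for n,w,P in(("side",80,[x,y,z-.08]),("top",80,[x,y,z-.05]),("wrist",160,[x,y,z-.05])):
    p=proj(F[n],P);u,v=int(p[0])-w//2,int(p[1])-w*3//8;print(n,u,v,"lidpt",proj(F[n],[.4562,.1912,.125]),"tip",proj(F[n],[x,y,z-.1216]))
    ims.append(cv2.resize(F[n]["frame"][v:v+w*3//4,u:u+w],(400,300),interpolation=cv2.INTER_CUBIC))
ims.append(ims[0]*0)
cv2.imwrite("pics/c4.png",np.vstack([np.hstack(ims[:2]),np.hstack(ims[2:])]))
E
```

```text
[0.45627765 0.18970392 0.29635367] [-0.72732292  0.1223971   0.22822132  1.92725162 -0.03085207  1.09540584
  0.76194551] [-0.2693939  -1.63666204 -0.96933229] [ 5.03963183e-01  3.10088484e+00 -3.63484680e-04] 0.023088444059498107
side 243 140 lidpt [283.2156701  208.02191293] tip [283.22265864 188.16351521]
top 218 225 lidpt [263.15444978 264.30696022] tip [261.86515254 260.90502744]
wrist 239 214 lidpt [320.18242738 220.48993296] tip [318.95276464 237.15316286]
```

View pics/c4.png

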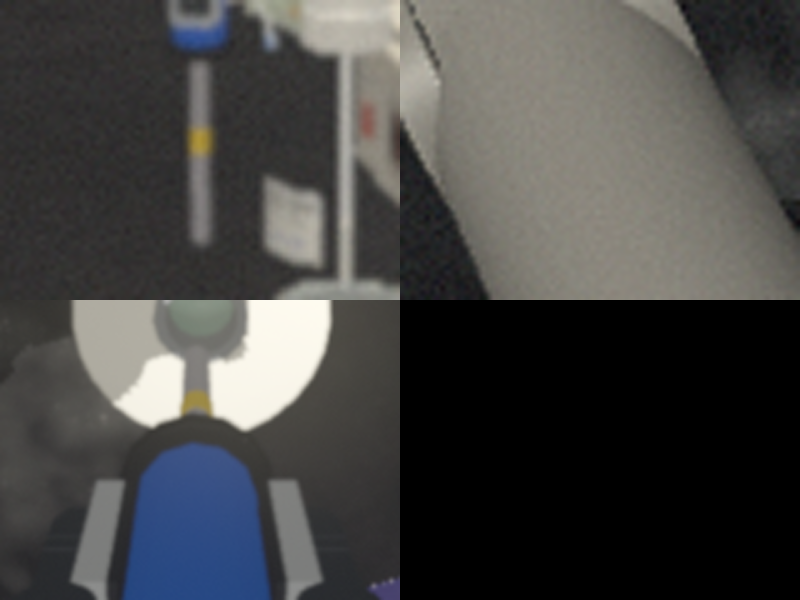

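The probe hangs straight, and the tip at about (282.9,188.2) in the side view matches the model. I'll take a closer composite of stem and bore.

```bash
python3 - <<'E'
from h import *
import pickle
F=pickle.load(open("f4.pkl","rb"))
a=F["wrist"]["frame"][185:275,288:348]; b=F["side"]["frame"][145:220,258:308]
cv2.imwrite("pics/c5.png",np.hstack([cv2.resize(a,(400,600),interpolation=cv2.INTER_CUBIC),cv2.resize(b,(400,600),interpolation=cv2.INTER_CUBIC)]))
# vertical-line direction checks
for n in F:
  if n!="top": print(n,[proj(F[n],[.4563,.1897,.2964-d]).round(2) for d in(.0316,.0716,.1216)])
E
```

```text
side [array([282.96, 150.35]), array([283.08, 167.38]), array([283.23, 188.14])]
wrist [array([319.89, 288.32]), array([319.38, 260.56]), array([318.96, 237.2 ])]
```

View pics/c5.png

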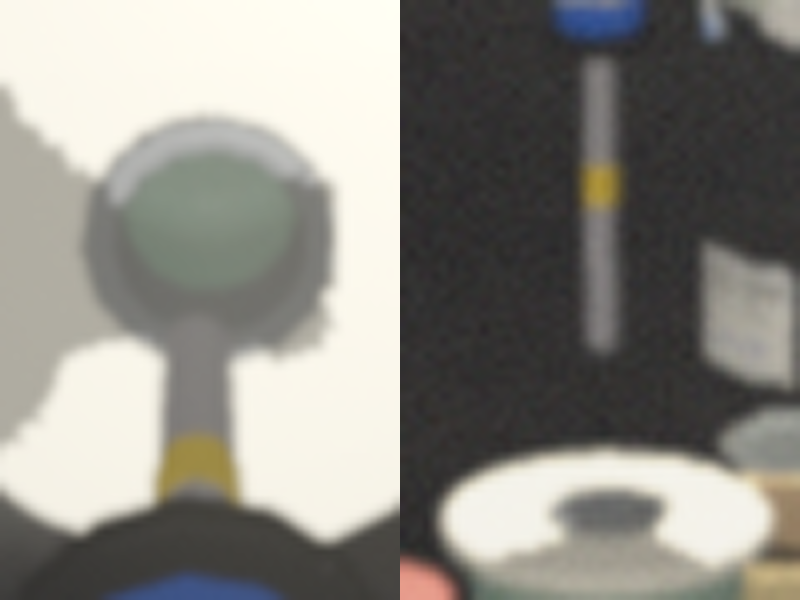

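Relative to the stem, the bore sits about +1.9 mm along tool y (wrist) and about -1.0 to -1.6 mm along tool x (wrist and side). I'll correct, lower to just above the lid, and recheck.

>>> apply_moves:
  moves:
    - [[-0.12, 0.19, 0], 0]
    - [[-0.12, 0.19, 0.8], 0]
    - [[-0.12, 0.19, 1.8], 0]
    - [[-0.12, 0.19, 2.8], 0]
    - [[-0.12, 0.19, 3.6], 0]
    - [[-0.12, 0.19, 4], 0]
    - [[-0.12, 0.19, 4], 0]
    - [[-0.12, 0.19, 4], 0]
    - [[-0.12, 0.19, 4], 0]

```text
clock: 11.78
tcp_pos: [0.458, 0.1928, 0.2566]
orientation: [0.5, 3.101, 0.001]
contact_force: [-0.3, 0.7, -0.7]
grip_width: 0.0228
```

```bash
python3 - <<'E'
from h import *
import pickle
from bench import r,imaging
o=r.get_obs();print(o["tcp_pos"],o["contact_force"],o["orientation"],o["grip_width"])
F={n:imaging.grab_frame(n) for n in("side","wrist")}; pickle.dump(F,open("f5.pkl","wb"))
x,y,z=o["tcp_pos"]
for n in F: print(n,[proj(F[n],[x,y,q]).round(2) for q in(z-.0316,z-.0716,z-.1216,.125)])
a=F["wrist"]["frame"][195:285,288:348]; b=F["side"]["frame"][160:235,258:308]
cv2.imwrite("pics/c6.png",np.hstack([cv2.resize(a,(400,600),interpolation=cv2.INTER_CUBIC),cv2.resize(b,(400,600),interpolation=cv2.INTER_CUBIC)]))
E
```

```text
[0.4580296  0.19275281 0.25657411] [-0.34394477  0.70511703 -0.66505219] [5.00191328e-01 3.10107242e+00 5.13058631e-04] 0.022815032861736105
side [array([283.56, 166.84]), array([283.68, 183.47]), array([283.82, 203.74]), array([283.85, 207.71])]
wrist [array([320.64, 287.67]), array([319.96, 260.01]), array([319.38, 236.72]), array([319.29, 233.06])]
```

View pics/c6.png

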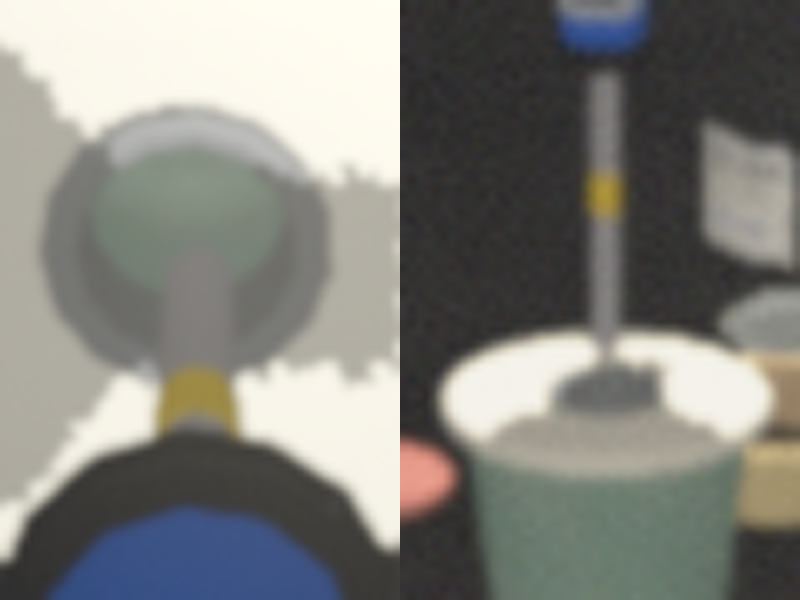

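The bore is now about 1.3 mm toward -y in the tool frame. On tool x the side and wrist cues disagree by only about ±1 mm and average near zero. I'll correct y only, then lower 6.0 cm.

>>> apply_moves:
  moves:
    - [[0, -0.13, 0], 0]
    - [[0, -0.13, 0], 0]
    - [[0, -0.13, 0.7], 0]
    - [[0, -0.13, 1.4], 0]
    - [[0, -0.13, 2.1], 0]
    - [[0, -0.13, 2.8], 0]
    - [[0, -0.13, 3.5], 0]
    - [[0, -0.13, 4.2], 0]
    - [[0, -0.13, 4.9], 0]
    - [[0, -0.13, 5.4], 0]

```text
clock: 12.72
tcp_pos: [0.4571, 0.1913, 0.2012]
orientation: [-0.5, -3.101, 0.001]
contact_force: [-0.1, 0.6, -1.3]
grip_width: 0.023
```

>>> apply_moves:
  moves:
    - [[0, 0, 0.3], 0]
    - [[0, 0, 0.5], 0]
    - [[0, 0, 0.6], 0]
    - [[0, 0, 0.6], 0]
    - [[0, 0, 0.6], 0]
    - [[0, 0, 0.6], 0]

```text
clock: 13.22
tcp_pos: [0.4575, 0.1915, 0.1966]
orientation: [0.5, 3.101, 0.001]
contact_force: [0.3, -0.3, -1.1]
grip_width: 0.0226
```

```bash
python3 - <<'E'
from h import *
import pickle
from bench import r,imaging
o=r.get_obs();print(o["tcp_pos"],o["contact_force"],o["orientation"],o["grip_width"])
F={n:imaging.grab_frame(n) for n in("side","wrist")}; pickle.dump(F,open("f6.pkl","wb"))
x,y,z=o["tcp_pos"]
for n in F: print(n,[proj(F[n],[x,y,q]).round(2) for q in(z-.0316,z-.0656,.125)])
a=F["wrist"]["frame"][205:295,288:348]; b=F["side"]["frame"][170:245,258:308]
cv2.imwrite("pics/c7.png",np.hstack([cv2.resize(a,(400,600),interpolation=cv2.INTER_CUBIC),cv2.resize(b,(400,600),interpolation=cv2.INTER_CUBIC)]))
E
```

```text
[0.45754413 0.19151187 0.19662417] [ 0.31864443 -0.27210466 -1.10121953] [5.00183194e-01 3.10102845e+00 7.35319362e-04] 0.02258187040041423
side [array([283.64, 191.83]), array([283.74, 205.53]), array([283.75, 207.93])]
wrist [array([320.78, 287.91]), array([320.17, 263.71]), array([320.08, 260.18])]
```

View pics/c7.png

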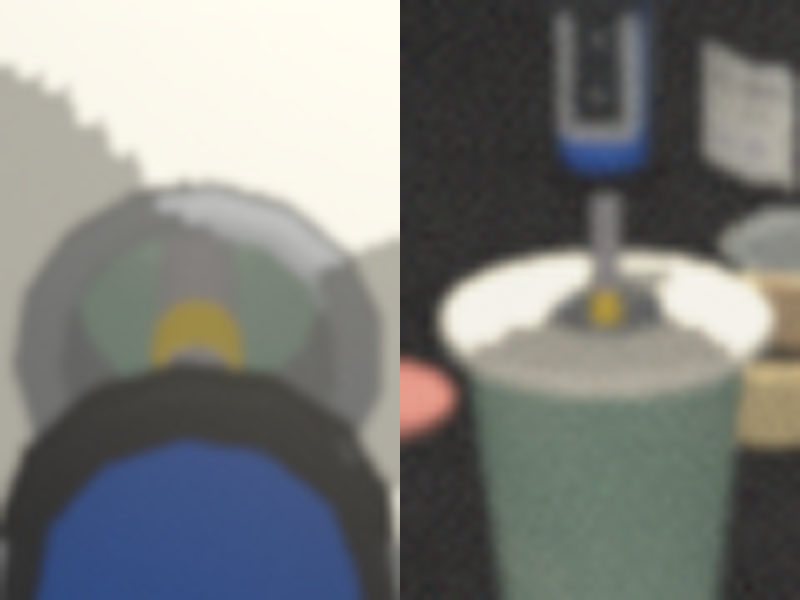

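The band is centred in the bore to about 0.3 mm in both views. In the wrist view the band is at x≈198 against the bushing at 199.5; in the side view the stem is at 606.5 against the bushing at 607.5. The height agrees and contact force is near zero, so I'm handing in.

```bash
python3 -c "
from bench import r
import numpy as np
print(np.abs(r.get_obs()['qvel']).max()); print(r.hand_in()); o=r.get_obs(); print(o['clock'],o['tcp_pos'],o['contact_force'])"
```

```text
0.0024557237693992795
the job is handed in; nothing more can be done
None
the job is handed in; nothing more can be done
```

I pressed the lid home, then lifted the probe from its stand and lowered it into the hole. The job is handed in with the arm still holding the probe, at about 13 s of the 64 s.

**Lid:** I pressed with the open fingers either side of the bushing. The lid stopped hard at about 29 N, and the red seal no longer showed in the side view afterwards.

**Probe:** The stem hangs upright through the hole and appears centred, to about 0.3 mm in both the wrist and side views. By the arm's position the band's centre is at 0.125 m, the mouth of the hole. The side view agrees to about 1 mm. Contact force on the last reading was about 1 N, and the arm was still.

**Disagreements:**
- The wrist camera read both the lid and the probe about 1.5 mm off the fixed cameras. The offset was the same for both, so it cancelled.
- The side and wrist views disagreed by about ±1 mm on the stem's centring toward and away from the robot, just before the final lowering. I made no correction in that direction, and the views agreed at the end.

I took no final picture of the other things on the bench. The arm passed well above them, and no unexpected contact force was reported.

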